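Set the indexing jig to its locking notch

TASK

Set up the indexing jig: take the wooden offcut off the round plate and put it in the plywood scrap tray, turn the plate on its pivot, without lifting it, until the notched ear faces the plunger, and push the plunger fully home into the notch. Leave the plate flat on the jig and the sanding block, tape measure and star knob where they are.

Things in the scene. Friction and masses are not known exactly. Their poses are not given: they have to be found in the camera images.
- jig: Indexing jig, fixed to the table. Origin: pivot centre at table height; z up, +y points from the pivot to the plunger. Round plywood foot, diameter 280, 15 thick, with a tongue 110 wide out to y = 205. A steel spigot, diameter 42, top at z = 31, holds the index plate. Plunger guide: steel block 40 wide, y 112 to 136, top at z = 41, with low feet out to 41 either side of its middle
- mark (a point): Point fixed on the jig at y = 92, x = 0, z = 24 in its frame: where the notch must come
- plunger (a joint): Slide of the plunger toward the pivot: 0 = drawn back, 0.022 m = fully home. Held by friction of about 3 N, no spring: it stays where it is left. A steel bar 10 wide with a round nose (z 19 to 29; nose tip at radius 106 when drawn back, 84 when home) goes through the guide and ends in the push pad
- plunger_pad (a point): Middle of the outer face of the black push pad (36 wide, 32 high, 12 thick, underside at jig z = 17), moves with the plunger; at jig y = 172, z = 33 when drawn back. Push it along the jig's -y
- index_plate: Loose aluminium disc, diameter 150, 18 thick, about 0.9 kg, its hole of diameter 45 over the spigot, flat on the plywood foot. Origin: centre of its underside; z up. Four straight-sided ears stand out to radius 102: plain ones 28 wide at its +x, -x, -y, one 48 wide at +y with a notch 14 wide, open outward from radius 81. Turns with friction (3 to 9 N at an ear), stays where left; push ears' sides
- notch (a point): Point in the notch, at y = 92 and x = 0 of the plate's frame, 9 above its underside
- offcut: Brown wooden offcut, 50 x 110 x 25 (x, y, z), 0.12 kg, lying flat on the plate. Origin: centre of its underside
- scrap_tray: Open plywood tray, fixed, outside 160 x 200 x 36 (x, y, z), walls and floor 6 thick. Origin: centre of its underside
- sanding_block: Bystander: cork sanding block, 57 x 87 x 32, origin centre of underside
- tape_measure: Bystander: tape measure, 38 x 83 x 66, beside the jig, origin centre of underside
- star_knob: Bystander: black star knob, 58 x 56 x 24, beside the jig, origin centre of underside
- strap_a (a point): Tip of the fixed dark steel hold-down strap at -30 degrees from the jig's +x about z. Block 26 wide at radius 112 to 130; arm 18 wide, z 41 to 51, bolt head to 58, reaching inward to radius 80 over the ears (8 above them). Ears pass under the arm, fingers do not. This point: end of the arm, radius 80, z = 46
- strap_b (a point): Tip of the fixed dark steel hold-down strap at -150 degrees from the jig's +x about z. Block 26 wide at radius 112 to 130; arm 18 wide, z 41 to 51, bolt head to 58, reaching inward to radius 80 over the ears (8 above them). Ears pass under the arm, fingers do not. This point: end of the arm, radius 80, z = 46
Mind the look-alikes: they are no part of the job. Of the things shaped like the index_plate, the aluminium one is meant.

How it is judged (in metres and radians):
At the end, for the whole second after the job is handed in: The notch is within 6 mm of the mark, the plunger is pushed in at least 19 of its 22 mm, the plate lies flat on the jig, and the offcut rests inside the scrap tray (origin less than 40 mm above the tray's underside); all at rest (horizontal distance between notch and mark below 0.006 m and value of joint plunger above 0.019 m and z of index_plate in the frame of jig below 0.019 m and angle between index_plate's own z axis and vertical below 0.06 rad and x of offcut in the frame of scrap_tray between -0.075 and 0.075 m and y of offcut in the frame of scrap_tray between -0.095 and 0.095 m and z of offcut in the frame of scrap_tray below 0.04 m and linear speed of each of offcut, index_plate below 0.02 m/s); the robot touches nothing.
It fails at once if the plate is lifted off the jig (more than 12 mm) or tipped (z of index_plate in the frame of jig above 0.027 m or angle between index_plate's own z axis and vertical above 0.2 rad).
It fails at once if a bystander is pushed more than 30 mm away (distance of any of sanding_block, tape_measure, star_knob from where it was at the start of the episode above 0.03 m).
It also fails if it takes over 72 s, if anything falls off the work surface, if the arm or the gripper's body presses on something with over 40 N, if the wrist force passes 120 N, or if a joint passes its speed limit or range.

ROBOT

A 7-joint arm with a two-finger parallel gripper is mounted at the origin on the work surface; the furniture and walls round the work are solid. World frame = base frame: x ahead of the robot, y to its left, z up, the work surface at z = 0. Lengths are in mm, angles in rad, forces in N, time in s.
With the tool pointing down it reaches from about 400 to 875 mm from the base axis. Payload 4.4 kg.
Tool frame: the origin (TCP) lies midway between the tips of the shut fingers; the grasp point (between the pads) lies 19 mm behind it; z points along the fingers, y is the line along which they close (so a half turn about z gives the same grasp; the last joint's range is limited). The gripper opens to 85 mm and grips with 20 to 120 N. Pads are 22 mm wide; open, the fingers measure 114 mm over their backs; the gripper's body (76 mm by 85 mm) begins 54 mm behind the grasp point. The pads swing forward as they close: fully open they stand 13 mm farther back than shut.
Start: joints at [-1.199, 0.628, 0.038, 1.517, -0.027, 0.996, -0.02], TCP at [275.545, 588.721, 231.313] pointing down, gripper open.
Joint ranges: [-3.06, 3.06], [-0.37, 2.12], [-1.25, 1.32], [0.18, 2.47], [-1.1, 4.24], [0.23, 1.98], [-2.94, 2.94]. Speed limits (rad/s): [2.57, 2.57, 3.14, 3.14, 3.14, 3.14, 3.14].

INTERFACE

Orientations are given as [roll, pitch, yaw] about the fixed x, y, z axes, in that order (R = Rz(yaw) Ry(pitch) Rx(roll)).
In Python, from cell import monitor, cams, ctrl gives the robot as it stands.
- The arm moves only by the tool drive_tool, never from a script. Its argument "motion" is a list of rows, each an object with "fingers": the opening, from 0 (shut) to 1 (fully open); "linear": the shift along the tool's x, y, z in m, a list of three; "twist": the turn about the tool's z in rad. In form: [{"fingers": fingers, "linear": [x, y, z], "twist": twist}, ...]. A call has 1 to 5 rows; each row shifts and turns the commanded pose from where the row before left it, along the tool's axes as they then stand; what a row does not reach is not made up. A row lasts 1/12 s, in which the tool goes at most 41.7 mm and 7.16 degrees, less where a joint would pass 70% of its speed; a pose out of reach is approached as far as the arm can. A call with a gripper value outside its range is refused whole. The fingers move at their own pace and stop on an object; the grip force is fixed at half the most. Time passes only in rows, so rows that do not move let the fingers close. It gives the time, the measured TCP pose, the force, the opening and the grip force at its end, in the units of the state.
- monitor.read_state(): the state, without advancing time (a new reading comes with each control period).
- cams.get_image(name): name is "side" or "top"; returns a dict with "color" (480x640x3 uint8, blue, green, red), "K" (3x3 intrinsics, pixels), "R" (3x3) and "t" (3): a world point X has camera coordinates R X + t. Camera axes: x right, y down, z forward; pixel columns grow to the right and rows downward; lengths in mm; the calibration is good to about 2 mm. A picture is of the moment at which its call begins. There is no depth.
- ctrl.finish_job(): hands the job in; it is judged then, once.
The state is a dict: "clock": time; "qpos": joint angles; "qd": joint speeds; "tau": joint torques, N m; "eef_pos": TCP position; "tool_rot": TCP orientation; "force": force on the tool from outside, world axes, zero at the start; "torque": the same for the moment, N m; "width": finger opening in mm; "gripper_force": force on a finger pad.
Only numpy, scipy, OpenCV 4.12 (cv2) and the standard library are available. Lean on these libraries where they do the work, as an engineer would, in place of code of your own. Each camera call takes 0.05 s, during which the arm holds its last target. There are 200 camera calls.

## Working session

There is one attempt and no reset: what is moved stays moved. The work goes in short steps, Python scripts to look and compute and a tool call to move; the robot and the scene stay as the last step left them, time stands still between calls to the robot, and variables do not carry over. Pictures are saved under pics/ and viewed, at most 10 in all, crops included, and the job is handed in when it is done.

Besides the shell and the picture viewer there is one more tool, called after ">>>" as a command line: name --argument value ..., lists and objects as JSON in quotes. drive_tool: Moves the arm, as the interface text tells. Its arguments: {"type":"object","properties":{"motion":{"type":"array"}},"required":["motion"]}

```bash
mkdir -p pics
cat > h.py <<'E'
import numpy as np,cv2,json
from cell import monitor,cams,ctrl
def grab(n,f):
    d=cams.get_image(n); cv2.imwrite(f'pics/{f}.png',d['color']); np.savez(f'pics/{n}.npz',**{k:np.array(d[k],float) for k in('K','R','t')}); return d
def cal(n): z=np.load(f'pics/{n}.npz'); return z['K'],z['R'],z['t'].ravel()
def onz(n,uv,z):
    K,R,t=cal(n); c=-R.T@t; d=R.T@np.linalg.inv(K)@np.array([uv[0],uv[1],1.]); return c+d*(z-c[2])/d[2]
def proj(n,X):
    K,R,t=cal(n); p=K@(R@np.array(X,float)+t); return p[:2]/p[2]
def tri(uvt,uvs):
    A=[];b=[]
    for n,uv in(('top',uvt),('side',uvs)):
        K,R,t=cal(n);P=K@np.c_[R,t]
        for i in(0,1): r=uv[i]*P[2]-P[i];A.append(r[:3]);b.append(-r[3])
    return np.linalg.lstsq(np.array(A),np.array(b),rcond=None)[0]
E
python3 - <<'E'
from h import *
grab('top','t0');grab('side','s0')
s=monitor.read_state();print(s)
for n in('top','side'):
    K,R,t=cal(n);print(n,K[0,0],(-R.T@t).round(),R.round(2).tolist())
E
```

```text
{'clock': 0.1, 'qpos': array([-1.19881172,  0.62923562,  0.0384267 ,  1.51824993, -0.0269733 ,
        0.99628695, -0.02002201]), 'qd': array([-0.00036744, -0.00198622, -0.00106565, -0.0029866 ,  0.00123226,
       -0.00030298, -0.00042706]), 'tau': array([ 3.30269773e-03, -5.64537013e+01,  1.23045165e+00, -1.93976605e+01,
        1.12474296e-02,  5.39850531e-03, -7.58876098e-06]), 'eef_pos': array([275.29572447, 588.22225722, 230.49816517]), 'tool_rot': array([-3.13993049e+00,  2.70244608e-05,  2.70381560e+00]), 'force': array([-0.70201161,  0.62752522, -0.12512347]), 'torque': array([-0.0217468 , -0.00065907,  0.01304993]), 'gripper_force': 0.0, 'width': 85.17971214664105}
top 552.0395884657987 [ 359.    5. 1432.] [[-0.02, -1.0, 0.02], [-1.0, 0.02, -0.07], [0.07, -0.02, -1.0]]
side 590.4792918943281 [ -29. 1414.  749.] [[-0.95, -0.31, -0.01], [-0.12, 0.39, -0.91], [0.29, -0.86, -0.41]]
```

View pics/t0.png

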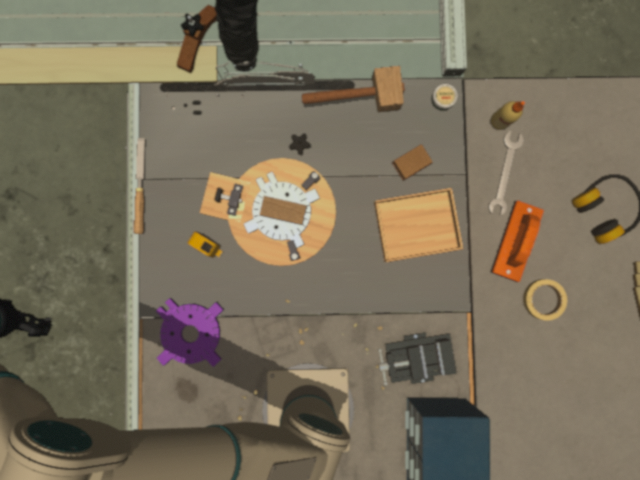

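View pics/s0.png

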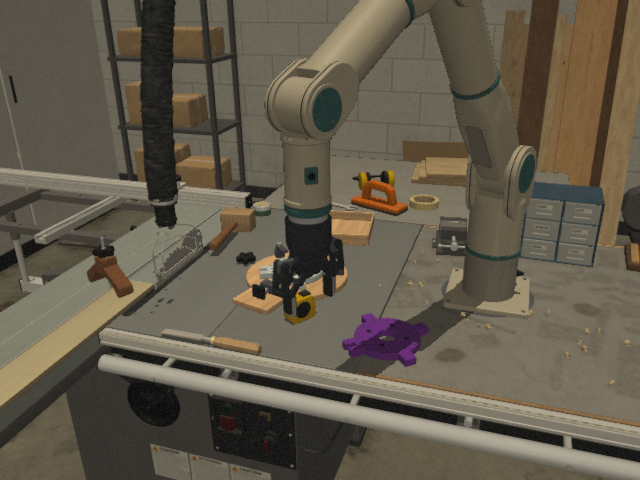

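Top view: the aluminium plate is on the jig at (282,210), and the purple look-alike is at (190,333). The offcut is on the plate at (284,208); look-alikes are the sanding block (412,161) and the mallet. The tray is at (419,225), the plunger pad at (219,196), the tape at (205,244) and the knob at (300,143). I choose the aluminium plate and the offcut on it, and check them in a close crop.

Run:
```python
from h import *
a=cv2.imread('pics/t0.png')
c=cv2.resize(a[140:275,190:350],None,fx=5,fy=5,interpolation=cv2.INTER_CUBIC)[:600]
cv2.imwrite('pics/t0c.png',cv2.resize(a[145:265,190:350],(800,600),interpolation=cv2.INTER_CUBIC))
a=cv2.imread('pics/s0.png')
cv2.imwrite('pics/s0c.png',cv2.resize(a[205:325,225:385],(800,600),interpolation=cv2.INTER_CUBIC))
```

```text
(no output)
```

View pics/t0c.png

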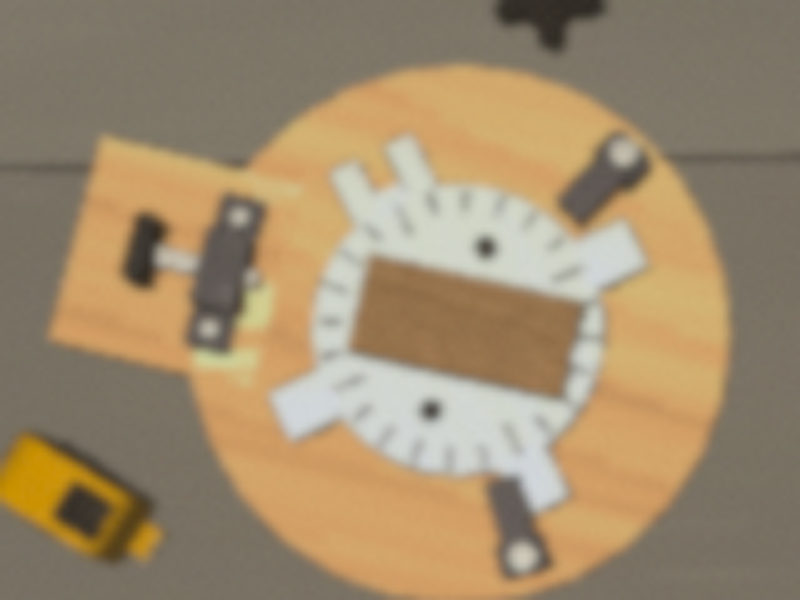

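View pics/s0c.png

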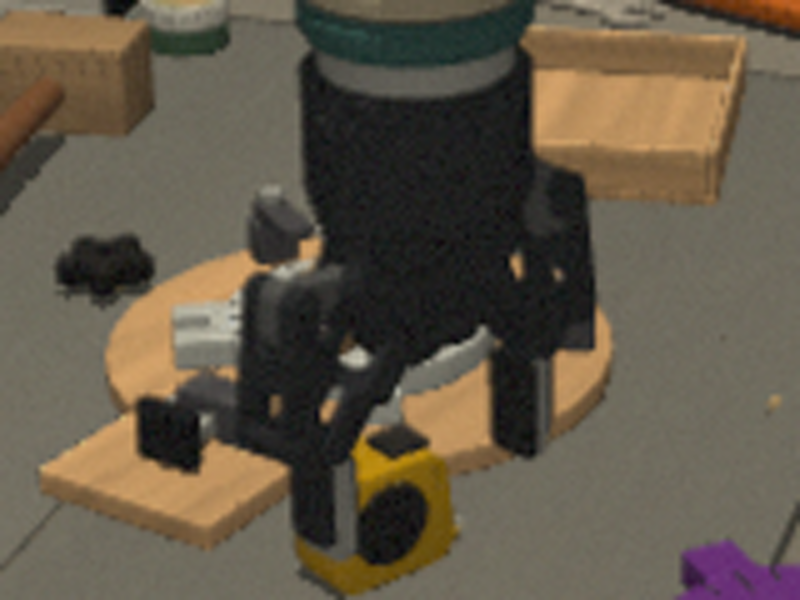

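The crops confirm the choice: notched aluminium ear at crop (380,155), plunger nose at (255,278), offcut corners at (372,255), (585,302), (565,400) and (350,352). Turning is CCW by roughly 50°. Straps are at upper right and bottom. Next I fit the poses.

```bash
cat > fit.py <<'E'
from h import *
from scipy.optimize import least_squares as LS
def f(p): return (190+(p[0]+.5)/5-.5,145+(p[1]+.5)/5-.5)
def rt(p,X): c,s=np.cos(p[2]),np.sin(p[2]); return [p[0]+c*X[0]-s*X[1],p[1]+s*X[0]+c*X[1],X[2]]
def fit(obs,p0,n='top'):
    r=LS(lambda p:np.concatenate([proj(n,rt(p,X))-uv for X,uv in obs]),p0,x_scale=[10,10,.1]); return r.x,np.abs(r.fun).reshape(-1,2).max(1).round(1)
E
python3 - <<'E'
from fit import *
S=[121*np.array([np.cos(a),np.sin(a)]) for a in np.radians([-30,-150])]
jig,e=fit([((55,205,15),f((101,136))),((-55,205,15),f((50,340))),((*S[0],58),f((623,153))),((*S[1],58),f((522,556)))],[500,80,0])
print('jig',jig,e)
for p in[(465,65),(730,335),(460,603)]:
    X=onz('top',f(p),15);print('rim r',np.hypot(*(X[:2]-jig[:2])))
pl,e=fit([((-24,99,33),f((337,172))),((24,99,33),f((420,138))),((102,14,33),f((625,220))),((102,-14,33),f((650,265))),((-102,14,33),f((270,398))),((-102,-14,33),f((292,440)))],[jig[0],jig[1],jig[2]-.8])
print('plate',pl,e,'turn deg',np.degrees(jig[2]-pl[2]))
of,e=fit([((25,55,58),f((372,255))),((25,-55,58),f((585,302))),((-25,-55,58),f((565,400))),((-25,55,58),f((350,352)))],[jig[0],jig[1],-.2]);print('offcut',of,e)
tr,e=fit([((80,100,36),(375,204)),((80,-100,36),(452,188)),((-80,-100,36),(463,246)),((-80,100,36),(385,262))],[480,-230,.1]);print('tray',tr,e)
print('tri tray corners',tri((385,262),(225+5*0+ (520)/5,205+190/5)).round())
print('tri padcentre',tri(f((148,250)),(225+168/5,205+432/5)).round(),'pad jig->world',rt(jig,(0,166,33)))
print('tri nothing: tray near right',tri((463,246),(225+745/5,205+38/5)).round(), tri((452,188),(225+525/5,205+30/5)).round(), tri((385,262),(225+718/5,205+148/5)).round())
np.savez('poses.npz',jig=jig,pl=pl,of=of,tr=tr)
E
```

```text
jig [ 5.07123878e+02  6.04951380e+01 -2.60644558e-01] [0.2 0.6 0.3 0.3]
rim r 139.88382235880928
rim r 139.16635621477658
rim r 138.72177558857018
plate [507.05833129  59.33773542  -1.13238423] [1.  0.4 0.7 0.6 1.  0.5] turn deg 49.94700425700536
offcut [ 5.05625833e+02  5.48530265e+01 -2.34119529e-01] [0.1 0.3 0.1 0.1]
tray [ 4.64421972e+02 -2.88514440e+02  1.71584955e-01] [2.6 1.3 2.4 1.6]
tri tray corners [ 431. -183.   13.]
tri padcentre [549. 218.  31.] pad jig->world [np.float64(549.9026409048223), np.float64(220.88833427364955), 33]
tri nothing: tray near right [ 404. -402.   32.] [ 553. -380.   30.] [ 369. -200.   38.]
```

```bash
cat > mv.py <<'E'
from h import *
from scipy.spatial.transform import Rotation as Ro
P=np.load('poses.npz')
def st():
    s=monitor.read_state();print('t%.2f'%s['clock'],np.round(s['eef_pos'],1),np.round(s['tool_rot'],3),'F',np.round(s['force'],1),'w%.1f g%.1f'%(s['width'],s['gripper_force']));return s
def d(target,s=None,rows=None,yaw=None):
    "tool-frame shift (m) to world target mm; yaw: frame yaw override"
    s=s or monitor.read_state();r=np.array(s['tool_rot']);
    if yaw is not None:r=np.array([np.pi,0,yaw])
    v=Ro.from_euler('xyz',r).inv().apply(np.array(target)-s['eef_pos'])/1000
    n=rows or int(np.ceil(np.linalg.norm(v)/.035));print('shift',v.round(4),'rows',n,'per row',(v/n).round(5));return v
def tw(axis_ang,s=None):
    "twist for tool y along world angle axis_ang (mod pi)"
    s=s or monitor.read_state();y=s['tool_rot'][2]-np.pi/2;a=(y-axis_ang+np.pi/2)%np.pi-np.pi/2;print('twist',round(a,4),'or',round(a-np.sign(a)*np.pi,4))
E
python3 - <<'E'
from mv import *
s=st();o=P['of'];d([o[0],o[1],230],s);tw(o[2],s)
E
```

```text
t0.10 [275.3 588.2 230.5] [-3.14   0.     2.704] F [-0.7  0.6 -0.1] w85.2 g0.0
shift [-0.4347 -0.3854  0.0012] rows 17 per row [-2.557e-02 -2.267e-02  7.000e-05]
twist 1.3671 or -1.7745
```

>>> drive_tool --motion '[{"fingers": 1,"linear": [-0.0242,-0.0214,0],"twist": 0},{"fingers": 1,"linear": [-0.0242,-0.0214,0],"twist": 0},{"fingers": 1,"linear": [-0.0242,-0.0214,0],"twist": 0},{"fingers": 1,"linear": [-0.0242,-0.0214,0],"twist": 0},{"fingers": 1,"linear": [-0.0242,-0.0214,0],"twist": 0}]'

```text
clock: 0.52
eef_pos: [340.0, 438.8, 230.9]
tool_rot: [-3.141, -0.0, 2.704]
force: [0.7, 0.4, 0.2]
width: 85.1
gripper_force: 0.0
```

>>> drive_tool --motion '[{"fingers": 1,"linear": [-0.0242,-0.0214,0],"twist": 0},{"fingers": 1,"linear": [-0.0242,-0.0214,0],"twist": 0},{"fingers": 1,"linear": [-0.0242,-0.0214,0],"twist": 0},{"fingers": 1,"linear": [-0.0242,-0.0214,0],"twist": 0},{"fingers": 1,"linear": [-0.0242,-0.0214,0],"twist": 0}]'

```text
clock: 0.93
eef_pos: [404.2, 290.7, 231.1]
tool_rot: [-3.141, -0.0, 2.704]
force: [-0.1, -0.1, 0.4]
width: 85.6
gripper_force: 0.0
```

>>> drive_tool --motion '[{"fingers": 1,"linear": [-0.0242,-0.0214,0],"twist": 0},{"fingers": 1,"linear": [-0.0242,-0.0214,0],"twist": 0},{"fingers": 1,"linear": [-0.0242,-0.0214,0],"twist": 0},{"fingers": 1,"linear": [-0.0242,-0.0214,0],"twist": 0},{"fingers": 1,"linear": [-0.0242,-0.0214,0],"twist": 0}]'

```text
clock: 1.35
eef_pos: [468.4, 142.5, 231.1]
tool_rot: [-3.141, -0.0, 2.704]
force: [0.7, 0.3, 0.3]
width: 85.2
gripper_force: 0.0
```

>>> drive_tool --motion '[{"fingers": 1,"linear": [-0.0242,-0.0214,0],"twist": 0},{"fingers": 1,"linear": [-0.0242,-0.0214,0],"twist": 0},{"fingers": 1,"linear": [-0.0242,-0.0214,0],"twist": 0},{"fingers": 1,"linear": [0,0,0],"twist": 0.1},{"fingers": 1,"linear": [0,0,0],"twist": 0.1}]'

```text
clock: 1.77
eef_pos: [507.2, 52.0, 231.0]
tool_rot: [-3.141, 0.0, 2.493]
force: [-0.5, 0.6, 0.3]
width: 85.5
gripper_force: 0.0
```

>>> drive_tool --motion '[{"fingers": 1,"linear": [0,0,0],"twist": 0.1},{"fingers": 1,"linear": [0,0,0],"twist": 0.1},{"fingers": 1,"linear": [0,0,0],"twist": 0.1},{"fingers": 1,"linear": [0,0,0],"twist": 0.1},{"fingers": 1,"linear": [0,0,0],"twist": 0.1}]'

```text
clock: 2.18
eef_pos: [506.4, 55.1, 231.0]
tool_rot: [-3.141, -0.0, 1.999]
force: [-0.2, -0.1, 0.0]
width: 85.5
gripper_force: 0.0
```

>>> drive_tool --motion '[{"fingers": 1,"linear": [0,0,0],"twist": 0.12},{"fingers": 1,"linear": [0,0,0],"twist": 0.12},{"fingers": 1,"linear": [0,0,0],"twist": 0.12},{"fingers": 1,"linear": [0,0,0],"twist": 0.12},{"fingers": 1,"linear": [0,0,0],"twist": 0.12}]'

```text
clock: 2.6
eef_pos: [506.4, 55.2, 231.0]
tool_rot: [-3.141, 0.0, 1.398]
force: [1.3, -0.2, 0.9]
width: 85.4
gripper_force: 0.0
```

Run:
```python
from mv import *
s=st();o=P['of'];d([o[0],o[1],35],s);tw(o[2],s);print(s['qpos'].round(2))
grab('side','s1');s1=cv2.imread('pics/s1.png')
cv2.imwrite('pics/s1c.png',cv2.resize(s1[190:340,225:425],(800,600),interpolation=cv2.INTER_CUBIC))
```

```text
t2.60 [506.4  55.2 231. ] [-3.141  0.     1.398] F [ 1.3 -0.2  0.9] w85.4 g0.0
shift [-0.0005 -0.0006  0.196 ] rows 6 per row [-8.000e-05 -1.000e-04  3.267e-02]
twist 0.0612 or -3.0804
[-0.47  0.46  0.44  1.91 -0.26  0.83 -0.06]
```

View pics/s1c.png

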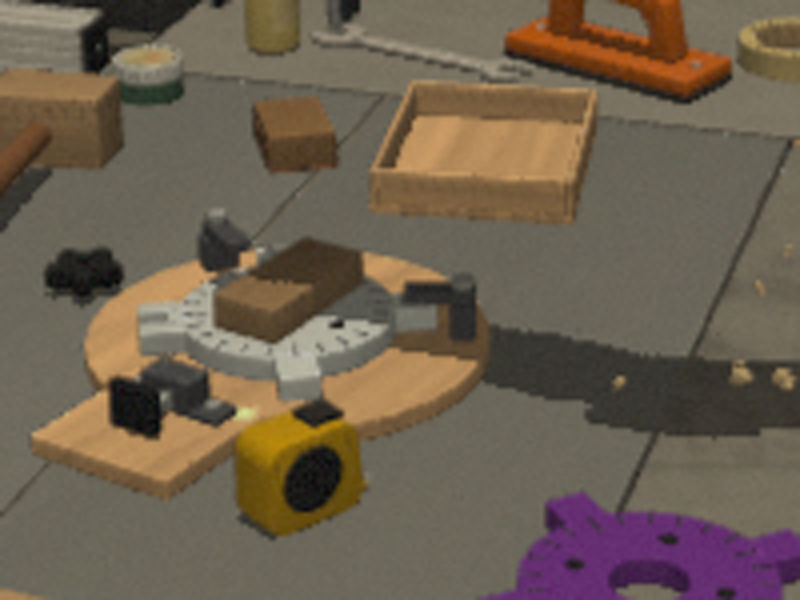

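The side view (crop scale 4, offset 225,190) shows the offcut top corners at about (216,288), (312,238) and (362,262), with the tray clear behind. Next a height check by triangulation against the top view.

Run:
```python
from mv import *; from fit import f,rt
g=lambda p:(225+(p[0]+.5)/4-.5,190+(p[1]+.5)/4-.5)
for a,b in[((372,255),(216,288)),((585,302),(312,238)),((565,400),(362,262))]: print(tri(f(a),g(b)).round(1))
print('tray',tri((375,204),g((372,180))).round(),tri((452,188),g((413,84))).round(),tri((463,246),g((596,88))).round(),tri((385,262),g((576,190))).round())
print('pred tray corners',[np.round(rt(P['tr'],q),0) for q in((80,100,36),(80,-100,36),(-80,-100,36),(-80,100,36))])
```

```text
[540.2 101.4  62.6]
[513.2  -5.2  56.5]
[468.4   6.8  48.9]
tray [ 522. -179.   28.] [ 556. -378.   31.] [ 404. -401.   36.] [ 369. -201.   30.]
pred tray corners [array([ 526., -176.,   36.]), array([ 560., -373.,   36.]), array([ 403., -401.,   36.]), array([ 369., -204.,   36.])]
```

>>> drive_tool --motion '[{"fingers": 1,"linear": [0,0,0.03],"twist": 0.06},{"fingers": 1,"linear": [0,0,0.03],"twist": 0},{"fingers": 1,"linear": [0,0,0.03],"twist": 0},{"fingers": 1,"linear": [0,0,0.03],"twist": 0},{"fingers": 1,"linear": [0,0,0.03],"twist": 0}]'

```text
clock: 3.07
eef_pos: [506.6, 55.4, 79.9]
tool_rot: [-3.142, -0.0, 1.347]
force: [0.1, 0.2, -0.7]
width: 85.4
gripper_force: 0.0
```

>>> drive_tool --motion '[{"fingers": 1,"linear": [0,0,0.02],"twist": 0},{"fingers": 1,"linear": [0,0,0.015],"twist": 0},{"fingers": 1,"linear": [0,0,0.01],"twist": 0},{"fingers": 1,"linear": [0,0,0],"twist": 0},{"fingers": 0.3,"linear": [0,0,0],"twist": 0}]'

```text
clock: 3.48
eef_pos: [506.7, 55.1, 36.2]
tool_rot: [-3.141, 0.0, 1.345]
force: [0.1, -0.4, -0.3]
width: 75.6
gripper_force: 0.0
```

>>> drive_tool --motion '[{"fingers": 0.2,"linear": [0,0,0],"twist": 0},{"fingers": 0.2,"linear": [0,0,0],"twist": 0},{"fingers": 0.2,"linear": [0,0,0],"twist": 0},{"fingers": 0.2,"linear": [0,0,0],"twist": 0},{"fingers": 0.2,"linear": [0,0,0],"twist": 0}]'

```text
clock: 3.9
eef_pos: [507.5, 55.3, 37.7]
tool_rot: [3.14, -0.001, 1.344]
force: [-1.1, -0.2, 4.8]
width: 48.6
gripper_force: 62.8
```

>>> drive_tool --motion '[{"fingers": 0.2,"linear": [0,0,0],"twist": 0},{"fingers": 0.2,"linear": [0,0,0],"twist": 0},{"fingers": 0.2,"linear": [0,0,0],"twist": 0}]'

```text
clock: 4.15
eef_pos: [507.5, 55.3, 37.7]
tool_rot: [3.14, -0.001, 1.344]
force: [-0.1, -0.0, 5.7]
width: 48.8
gripper_force: 62.8
```

>>> drive_tool --motion '[{"fingers": 0.2,"linear": [0,0,-0.015],"twist": 0},{"fingers": 0.2,"linear": [0,0,-0.025],"twist": 0},{"fingers": 0.2,"linear": [0,0,-0.03],"twist": 0},{"fingers": 0.2,"linear": [0,0,-0.03],"twist": 0},{"fingers": 0.2,"linear": [0,0,0],"twist": 0}]'

```text
clock: 4.57
eef_pos: [510.2, 55.2, 141.6]
tool_rot: [3.132, -0.004, 1.344]
force: [0.3, 0.4, -2.3]
width: 48.7
gripper_force: 62.6
```

Run:
```python
from mv import *
s=st();t=P['tr'];d([t[0],t[1],137],s);tw(t[2],s);print(s['qpos'].round(2))
```

```text
t4.57 [510.2  55.2 141.6] [ 3.132 -0.004  1.344] F [ 0.3  0.4 -2.3] w48.7 g62.6
shift [-0.3453  0.0327  0.0037] rows 10 per row [-0.03453  0.00327  0.00037]
twist -0.3985 or 2.7431
[-0.42  0.59  0.38  2.   -0.37  0.61 -0.01]
```

>>> drive_tool --motion '[{"fingers": 0.2,"linear": [-0.0345,0.0033,0],"twist": 0},{"fingers": 0.2,"linear": [-0.0345,0.0033,0],"twist": 0},{"fingers": 0.2,"linear": [-0.0345,0.0033,0],"twist": 0},{"fingers": 0.2,"linear": [-0.0345,0.0033,0],"twist": 0},{"fingers": 0.2,"linear": [-0.0345,0.0033,0],"twist": 0}]'

```text
clock: 4.98
eef_pos: [483.6, -117.8, 136.5]
tool_rot: [3.141, -0.0, 1.345]
force: [0.8, -0.6, -1.4]
width: 48.7
gripper_force: 62.5
```

>>> drive_tool --motion '[{"fingers": 0.2,"linear": [-0.0345,0.0033,0],"twist": 0},{"fingers": 0.2,"linear": [-0.0345,0.0033,0],"twist": 0},{"fingers": 0.2,"linear": [-0.0345,0.0033,0],"twist": 0},{"fingers": 0.2,"linear": [-0.0345,0.0033,0],"twist": 0},{"fingers": 0.2,"linear": [-0.0345,0.0033,0],"twist": 0}]'

```text
clock: 5.4
eef_pos: [460.7, -289.8, 136.4]
tool_rot: [3.141, -0.0, 1.344]
force: [-0.1, -0.3, -1.2]
width: 48.9
gripper_force: 62.5
```

>>> drive_tool --motion '[{"fingers": 0.2,"linear": [0,0,0],"twist": -0.1},{"fingers": 0.2,"linear": [0,0,0],"twist": -0.1},{"fingers": 0.2,"linear": [0,0,0],"twist": -0.1},{"fingers": 0.2,"linear": [0,0,0],"twist": -0.1},{"fingers": 0.2,"linear": [0,0,0],"twist": 0}]'

```text
clock: 5.82
eef_pos: [461.1, -288.3, 136.4]
tool_rot: [3.141, -0.0, 1.746]
force: [0.5, -0.8, -0.9]
width: 48.7
gripper_force: 62.5
```

Run:
```python
from mv import *
s=st();t=P['tr'];d([t[0],t[1],17],s);tw(t[2],s);print(s['qpos'].round(2))
```

```text
t5.82 [ 461.1 -288.3  136.4] [ 3.141 -0.     1.746] F [ 0.5 -0.8 -0.9] w48.7 g62.5
shift [-0.0008  0.0032  0.1194] rows 4 per row [-0.0002   0.0008   0.02985]
twist 0.0039 or -3.1377
[ 0.38  0.62  0.2   1.91 -0.19  0.63  0.87]
```

>>> drive_tool --motion '[{"fingers": 0.2,"linear": [0,0,0.03],"twist": 0},{"fingers": 0.2,"linear": [0,0,0.03],"twist": 0},{"fingers": 0.2,"linear": [0,0,0.03],"twist": 0},{"fingers": 0.2,"linear": [0,0,0.02],"twist": 0},{"fingers": 0.2,"linear": [0,0,0.011],"twist": 0}]'

```text
clock: 6.23
eef_pos: [459.9, -287.4, 12.9]
tool_rot: [-3.139, -0.002, 1.742]
force: [0.4, 0.8, -0.8]
width: 49.0
gripper_force: 62.5
```

>>> drive_tool --motion '[{"fingers": 0.2,"linear": [0,0,0],"twist": 0},{"fingers": 0.8,"linear": [0,0,0],"twist": 0},{"fingers": 0.8,"linear": [0,0,0],"twist": 0},{"fingers": 0.8,"linear": [0,0,0],"twist": 0},{"fingers": 0.8,"linear": [0,0,0],"twist": 0}]'

```text
clock: 6.65
eef_pos: [462.2, -289.0, 16.7]
tool_rot: [3.14, 0.002, 1.744]
force: [-0.5, 0.1, -0.1]
width: 68.2
gripper_force: 0.0
```

>>> drive_tool --motion '[{"fingers": 0.8,"linear": [0,0,-0.03],"twist": 0},{"fingers": 0.8,"linear": [0,0,-0.035],"twist": 0},{"fingers": 0.8,"linear": [0,0,-0.035],"twist": 0},{"fingers": 0.8,"linear": [0,0,-0.02],"twist": 0},{"fingers": 0,"linear": [0,0,0],"twist": 0}]'

```text
clock: 7.07
eef_pos: [464.1, -290.4, 140.7]
tool_rot: [3.134, 0.006, 1.743]
force: [-0.1, -0.6, -0.3]
width: 57.8
gripper_force: 0.0
```

Run:
```python
from mv import *
from fit import rt
s=st()
grab('top','t1');a=cv2.imread('pics/t1.png');b=cv2.resize(a[145:265,190:350],(800,600),interpolation=cv2.INTER_CUBIC)
c=cv2.resize(a[170:270,360:490],(390,300),interpolation=cv2.INTER_CUBIC); b[300:,410:]=c; cv2.imwrite('pics/t1c.png',b)
# start position for pushing: on CCW-behind side of -x ear
j=P['jig'];al=np.radians(50)
for ph in(0,):print('jig->world angle',np.degrees(j[2]))
```

```text
t7.07 [ 464.1 -290.4  140.7] [3.134 0.006 1.743] F [-0.1 -0.6 -0.3] w57.8 g0.0
jig->world angle -14.933833104999344
```

View pics/t1c.png

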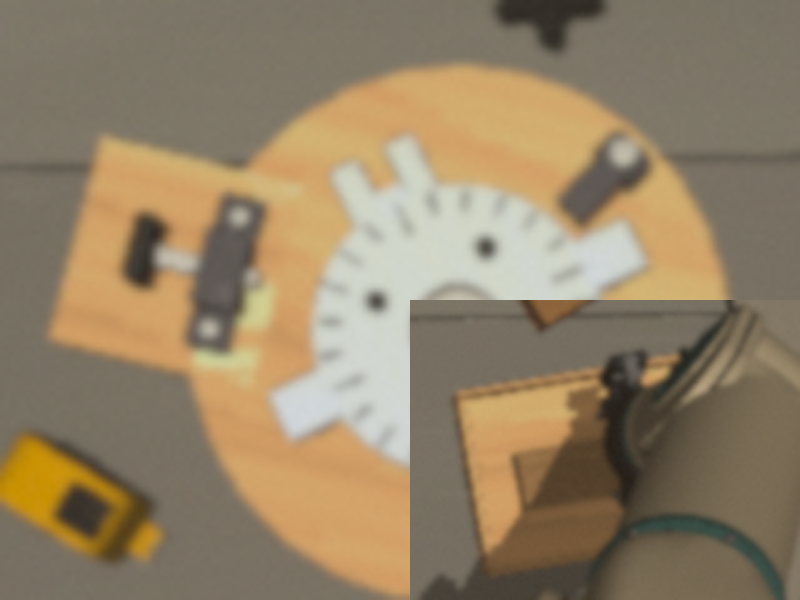

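Plate undisturbed, with the offcut inside the tray at inset (570,480). Plan: push the notched ear's right side CCW with shut fingers, turning the tool about the pivot.

```bash
cat > arc.py <<'E'
from mv import *; from fit import rt
j=P['jig']
def pose(th,q=(39,90)):
    c,s=np.cos(th),np.sin(th); return rt(j,(c*q[0]-s*q[1],s*q[0]+c*q[1],0))[:2]
E
python3 - <<'E'
from arc import *
s=st();th=np.radians(-57);p=pose(th);print(p);d([*p,140],s);tw(j[2]+th,s)
s2=dict(s);s2['eef_pos']=np.array([*p,0]);
y=j[2]+th+np.pi/2  # yaw so that tool y angle = j+th  (yaw-pi/2)
p2=pose(th+np.radians(3));
for yy in(y,y+np.pi):print('yaw',yy);d([*p2,0],s2,1,yy)
E
```

```text
t7.12 [ 463.1 -289.5  138.5] [3.136 0.004 1.744] F [ 0.2  0.5 -1.2] w50.3 g0.0
[np.float64(604.7812783344348), np.float64(51.32823489476418)]
shift [ 0.3113  0.1982 -0.0017] rows 11 per row [ 0.0283   0.01802 -0.00016]
twist 1.4284 or -1.7132
yaw 0.3153140955325622
shift [ 0.0019 -0.0048 -0.    ] rows 1 per row [ 0.00192 -0.00476 -0.     ]
yaw 3.4569067491223553
shift [-0.0019  0.0048  0.    ] rows 1 per row [-0.00192  0.00476  0.     ]
```

>>> drive_tool --motion '[{"fingers": 0,"linear": [0.0283,0.018,0],"twist": 0},{"fingers": 0,"linear": [0.0283,0.018,0],"twist": 0},{"fingers": 0,"linear": [0.0283,0.018,0],"twist": 0},{"fingers": 0,"linear": [0.0283,0.018,0],"twist": 0},{"fingers": 0,"linear": [0.0283,0.018,0],"twist": 0}]'

```text
clock: 7.53
eef_pos: [525.2, -131.8, 134.5]
tool_rot: [-3.14, -0.001, 1.743]
force: [0.9, -0.1, -0.1]
width: 0.2
gripper_force: 0.0
```

>>> drive_tool --motion '[{"fingers": 0,"linear": [0.0283,0.018,0],"twist": 0},{"fingers": 0,"linear": [0.0283,0.018,0],"twist": 0},{"fingers": 0,"linear": [0.0283,0.018,0],"twist": 0},{"fingers": 0,"linear": [0.0283,0.018,0],"twist": 0},{"fingers": 0,"linear": [0.0283,0.018,0],"twist": 0}]'

```text
clock: 7.95
eef_pos: [589.5, 23.1, 134.4]
tool_rot: [-3.14, -0.0, 1.744]
force: [0.0, -0.2, 0.6]
width: -0.0
gripper_force: 0.0
```

>>> drive_tool --motion '[{"fingers": 0,"linear": [0.0283,0.018,0],"twist": 0},{"fingers": 0,"linear": [0,0,0],"twist": 0.11},{"fingers": 0,"linear": [0,0,0],"twist": 0.11},{"fingers": 0,"linear": [0,0,0],"twist": 0.11},{"fingers": 0,"linear": [0,0,0],"twist": 0.11}]'

```text
clock: 8.37
eef_pos: [601.9, 52.6, 134.2]
tool_rot: [-3.14, 0.001, 1.299]
force: [-0.1, -0.6, -0.1]
width: -0.1
gripper_force: 0.0
```

>>> drive_tool --motion '[{"fingers": 0,"linear": [0,0,0],"twist": 0.11},{"fingers": 0,"linear": [0,0,0],"twist": 0.11},{"fingers": 0,"linear": [0,0,0],"twist": 0.11},{"fingers": 0,"linear": [0,0,0],"twist": 0.11},{"fingers": 0,"linear": [0,0,0],"twist": 0.11}]'

```text
clock: 8.78
eef_pos: [601.9, 52.4, 134.3]
tool_rot: [-3.14, 0.001, 0.748]
force: [-0.2, -0.1, -0.5]
width: -0.3
gripper_force: 0.0
```

>>> drive_tool --motion '[{"fingers": 0,"linear": [0,0,0],"twist": 0.11},{"fingers": 0,"linear": [0,0,0],"twist": 0.11},{"fingers": 0,"linear": [0,0,0],"twist": 0.11},{"fingers": 0,"linear": [0,0,0],"twist": 0.11},{"fingers": 0,"linear": [0,0,0],"twist": 0}]'

```text
clock: 9.2
eef_pos: [601.9, 52.5, 134.1]
tool_rot: [3.141, 0.002, 0.311]
force: [-1.1, -0.4, -0.2]
width: 0.1
gripper_force: 0.0
```

Run:
```python
from arc import *
s=st();th=np.radians(-57);p=pose(th);d([*p,21],s);tw(j[2]+th,s);print(s['qpos'].round(2))
```

```text
t9.20 [601.9  52.5 134.1] [3.141e+00 2.000e-03 3.110e-01] F [-1.1 -0.4 -0.2] w0.1 g0.0
shift [0.0027 0.002  0.1131] rows 4 per row [0.00067 0.0005  0.02828]
twist -0.0042 or 3.1374
[-0.53  0.78  0.67  1.75 -0.63  0.84 -0.82]
```

>>> drive_tool --motion '[{"fingers": 0,"linear": [0.0013,0.001,0.03],"twist": 0},{"fingers": 0,"linear": [0.0013,0.001,0.03],"twist": 0},{"fingers": 0,"linear": [0,0,0.03],"twist": 0},{"fingers": 0,"linear": [0,0,0.015],"twist": 0},{"fingers": 0,"linear": [0,0,0.008],"twist": 0}]'

```text
clock: 9.62
eef_pos: [603.5, 51.4, 19.2]
tool_rot: [-3.14, 0.005, 0.316]
force: [0.6, 0.1, -0.2]
width: 0.3
gripper_force: 0.0
```

>>> drive_tool --motion '[{"fingers": 0,"linear": [0,0,0],"twist": 0},{"fingers": 0,"linear": [0.0019,-0.0048,0],"twist": -0.0524},{"fingers": 0,"linear": [0.0019,-0.0048,0],"twist": -0.0524},{"fingers": 0,"linear": [0.0019,-0.0048,0],"twist": -0.0524},{"fingers": 0,"linear": [0.0019,-0.0048,0],"twist": -0.0524}]'

```text
clock: 10.03
eef_pos: [606.8, 71.0, 23.8]
tool_rot: [3.139, -0.002, 0.527]
force: [0.5, -2.6, -1.3]
width: 0.1
gripper_force: 0.9
```

Run:
```python
from arc import *
s=st();d([*pose(np.radians(-45)),21],s);tw(j[2]+np.radians(-45),s)
```

```text
t10.03 [606.8  71.   23.8] [ 3.139e+00 -2.000e-03  5.270e-01] F [ 0.5 -2.6 -1.3] w0.1 g0.9
shift [-0.0016 -0.0019  0.0028] rows 1 per row [-0.00155 -0.00189  0.00279]
twist 0.0022 or -3.1394
```

>>> drive_tool --motion '[{"fingers": 0,"linear": [0.0019,-0.0048,0.002],"twist": -0.0524},{"fingers": 0,"linear": [0.0019,-0.0048,0],"twist": -0.0524},{"fingers": 0,"linear": [0.0019,-0.0048,0],"twist": -0.0524},{"fingers": 0,"linear": [0.0019,-0.0048,0],"twist": -0.0524},{"fingers": 0,"linear": [0.0019,-0.0048,0],"twist": -0.0524}]'

```text
clock: 10.45
eef_pos: [602.0, 94.0, 22.9]
tool_rot: [3.135, -0.002, 0.788]
force: [1.2, -3.8, 3.3]
width: 0.3
gripper_force: 2.6
```

>>> drive_tool --motion '[{"fingers": 0,"linear": [0.0019,-0.0048,0],"twist": -0.0524},{"fingers": 0,"linear": [0.0019,-0.0048,0],"twist": -0.0524},{"fingers": 0,"linear": [0.0019,-0.0048,0],"twist": -0.0524},{"fingers": 0,"linear": [0.0019,-0.0048,0],"twist": -0.0524},{"fingers": 0,"linear": [0.0019,-0.0048,0],"twist": -0.0524}]'

```text
clock: 10.87
eef_pos: [589.9, 116.8, 22.9]
tool_rot: [3.134, -0.002, 1.05]
force: [2.3, -3.6, 4.6]
width: 0.1
gripper_force: 2.5
```

Run:
```python
from arc import *
s=st();d([*pose(np.radians(-15)),21],s);tw(j[2]+np.radians(-15),s);print(s['qpos'].round(2))
a=grab('top','t2')['color'];cv2.imwrite('pics/t2c.png',cv2.resize(a[145:265,190:350],(800,600),interpolation=cv2.INTER_CUBIC))
```

```text
t10.87 [589.9 116.8  22.9] [ 3.134e+00 -2.000e-03  1.050e+00] F [ 2.3 -3.6  4.6] w0.1 g2.5
shift [-0.0001 -0.0046  0.0019] rows 1 per row [-0.00013 -0.00462  0.00187]
twist 0.0013 or -3.1403
[-0.47  0.88  0.36  1.81 -0.54  0.54 -0.27]
```

View pics/t2c.png

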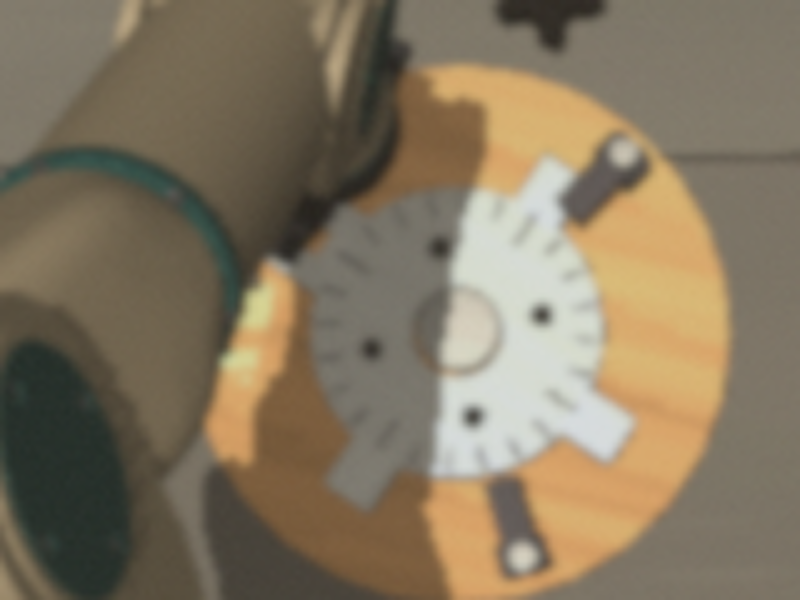

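The plate turns: plain ears are at crop (347,478), (605,425) and (550,195). Next I fit its angle.

Run:
```python
from arc import *; from fit import *
obs=[((14,-102,33),f((637,422))),((-14,-102,33),f((608,465))),((102,14,33),f((545,153))),((-102,14,33),f((326,480))),((-102,-14,33),f((368,512)))]
pl,e=fit(obs,[j[0],j[1],j[2]-.3]);print(pl,e,'remaining deg',np.degrees(j[2]-pl[2]))
```

```text
[506.33484352  61.08611862  -0.60909842] [0.5 0.1 0.4 0.9 0.2] remaining deg 19.964935829550658
```

>>> drive_tool --motion '[{"fingers": 0,"linear": [0.0019,-0.0048,0],"twist": -0.0524},{"fingers": 0,"linear": [0.0019,-0.0048,0],"twist": -0.0524},{"fingers": 0,"linear": [0.0019,-0.0048,0],"twist": -0.0524},{"fingers": 0,"linear": [0.0019,-0.0048,0],"twist": -0.0524},{"fingers": 0,"linear": [0.0019,-0.0048,0],"twist": -0.0524}]'

```text
clock: 11.33
eef_pos: [572.5, 136.0, 22.7]
tool_rot: [3.133, -0.001, 1.31]
force: [3.6, -3.4, 4.3]
width: 0.1
gripper_force: 2.9
```

>>> drive_tool --motion '[{"fingers": 0,"linear": [0.0013,-0.0032,0],"twist": -0.035},{"fingers": 0,"linear": [0.0013,-0.0032,0],"twist": -0.035},{"fingers": 0,"linear": [0,0,0],"twist": 0}]'

```text
clock: 11.58
eef_pos: [566.2, 141.0, 22.6]
tool_rot: [3.135, -0.001, 1.38]
force: [3.0, -2.0, 5.7]
width: 0.2
gripper_force: 2.8
```

Run:
```python
from arc import *
s=st();d([*pose(np.radians(4)),21],s);tw(j[2]+np.radians(4),s);v=np.array(s['eef_pos'][:2])-j[:2];c,sn=np.cos(j[2]),np.sin(j[2]);print('jig xy',c*v[0]+sn*v[1],-sn*v[0]+c*v[1])
a=grab('top','t3')['color'];cv2.imwrite('pics/t3c.png',cv2.resize(a[145:265,190:350],(800,600),interpolation=cv2.INTER_CUBIC))
```

```text
t11.58 [566.2 141.   22.6] [ 3.135e+00 -1.000e-03  1.380e+00] F [ 3.  -2.   5.7] w0.2 g2.8
shift [-0.0003 -0.0037  0.0016] rows 1 per row [-0.00026 -0.00373  0.00157]
twist 0.0001 or -3.1415
jig xy 36.322572487202635 93.02067644336307
```

View pics/t3c.png

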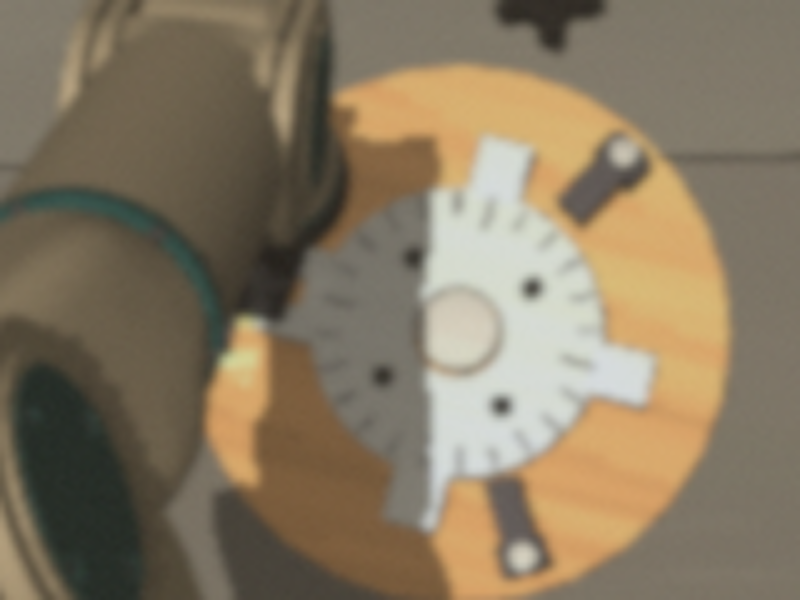

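The ears are now at crop (505,165), (625,373) and (413,505), nearly aligned. Next I fit the remainder.

Run:
```python
from arc import *; from fit import *
obs=[((14,-102,33),f((657,353))),((-14,-102,33),f((647,408))),((102,14,33),f((481,134))),((102,-14,33),f((537,149))),((-102,14,33),f((385,519))),((-102,-14,33),f((435,532)))]
pl,e=fit(obs,[j[0],j[1],j[2]]);r=j[2]-pl[2];print(pl,e,'remaining deg',np.degrees(r))
print('notch jig-x offset mm',92*r)
s=st();tw(j[2],s)
```

```text
[ 5.05815132e+02  6.03570925e+01 -2.64145317e-01] [0.6 0.1 0.2 0.5 0.5 0.3] remaining deg 0.20057871195823332
notch jig-x offset mm 0.3220698218434055
t11.63 [566.2 141.   22.5] [ 3.135e+00 -1.000e-03  1.379e+00] F [ 2.9 -1.5  6.2] w0.2 g2.8
twist 0.0687 or -3.0729
```

Aligned within about 0.3 mm. Back off, lift and go behind the plunger pad.

>>> drive_tool --motion '[{"fingers": 0,"linear": [0,0.008,0],"twist": 0},{"fingers": 0,"linear": [0,0.008,-0.005],"twist": 0.0687},{"fingers": 0,"linear": [0,0,-0.035],"twist": 0},{"fingers": 0,"linear": [0,0,-0.035],"twist": 0},{"fingers": 0,"linear": [0,0,-0.03],"twist": 0}]'

```text
clock: 12.05
eef_pos: [578.4, 138.6, 126.9]
tool_rot: [-3.141, 0.0, 1.31]
force: [0.4, 0.1, 1.0]
width: -0.2
gripper_force: 0.0
```

Run:
```python
from arc import *
s=st();p=rt(j,(0,196,28));print(p);d([p[0],p[1],125],s);tw(j[2],s)
```

```text
t12.05 [578.4 138.6 126.9] [-3.141  0.     1.31 ] F [0.4 0.1 1. ] w-0.2 g0.0
[np.float64(557.6337426791042), np.float64(249.8750564987597), 28]
shift [ 0.1022 -0.0487  0.0019] rows 4 per row [ 0.02554 -0.01218  0.00048]
twist 0.0003 or -3.1413
```

>>> drive_tool --motion '[{"fingers": 0,"linear": [0.0255,-0.0122,0],"twist": 0},{"fingers": 0,"linear": [0.0255,-0.0122,0],"twist": 0},{"fingers": 0,"linear": [0.0255,-0.0122,0],"twist": 0},{"fingers": 0,"linear": [0.0255,-0.0122,0],"twist": 0},{"fingers": 0,"linear": [0,0,0],"twist": 0}]'

```text
clock: 12.47
eef_pos: [554.8, 258.6, 125.0]
tool_rot: [-3.137, -0.005, 1.32]
force: [-0.6, 0.7, -0.6]
width: 0.1
gripper_force: 0.0
```

>>> drive_tool --motion '[{"fingers": 0,"linear": [0,0,0.03],"twist": 0},{"fingers": 0,"linear": [0,0,0.03],"twist": 0},{"fingers": 0,"linear": [0,0,0.025],"twist": 0},{"fingers": 0,"linear": [0,0,0.013],"twist": 0},{"fingers": 0,"linear": [0,0,0],"twist": 0}]'

```text
clock: 12.88
eef_pos: [555.3, 249.0, 24.5]
tool_rot: [-3.137, 0.003, 1.311]
force: [0.5, -0.1, 0.0]
width: -0.2
gripper_force: 0.0
```

Run:
```python
from arc import *
s=st();p=rt(j,(0,161,28));d(p,s);tw(j[2],s)
```

```text
t12.88 [555.3 249.   24.5] [-3.137e+00  3.000e-03  1.311e+00] F [ 0.5 -0.1  0. ] w-0.2 g0.0
shift [-0.0335  0.002  -0.0034] rows 1 per row [-0.03355  0.00197 -0.00338]
twist 0.0006 or -3.141
```

>>> drive_tool --motion '[{"fingers": 0,"linear": [-0.006,0.002,-0.002],"twist": 0},{"fingers": 0,"linear": [-0.006,0,0],"twist": 0},{"fingers": 0,"linear": [-0.005,0,0],"twist": 0},{"fingers": 0,"linear": [-0.005,0,0],"twist": 0},{"fingers": 0,"linear": [-0.004,0,0],"twist": 0}]'

```text
clock: 13.3
eef_pos: [554.6, 224.5, 31.0]
tool_rot: [3.138, -0.003, 1.311]
force: [2.8, 3.1, 1.5]
width: -0.2
gripper_force: 1.6
```

>>> drive_tool --motion '[{"fingers": 0,"linear": [-0.003,0,0],"twist": 0},{"fingers": 0,"linear": [-0.002,0,0],"twist": 0},{"fingers": 0,"linear": [-0.002,0,0],"twist": 0},{"fingers": 0,"linear": [0,0,0],"twist": 0}]'

```text
clock: 13.63
eef_pos: [551.1, 217.0, 29.5]
tool_rot: [3.141, -0.0, 1.31]
force: [1.6, 1.9, 1.3]
width: -0.1
gripper_force: 1.0
```

>>> drive_tool --motion '[{"fingers": 0,"linear": [-0.002,0,0],"twist": 0},{"fingers": 0,"linear": [-0.002,0,0],"twist": 0},{"fingers": 0,"linear": [0,0,0],"twist": 0}]'

```text
clock: 13.88
eef_pos: [550.1, 214.2, 29.3]
tool_rot: [3.142, -0.001, 1.311]
force: [2.4, 3.2, 1.9]
width: -0.1
gripper_force: 2.1
```

```bash
cat > jy.py <<'E'
from arc import *
s=st();v=np.array(s['eef_pos'][:2])-j[:2];c,sn=np.cos(j[2]),np.sin(j[2]);print('jig xy',c*v[0]+sn*v[1],-sn*v[0]+c*v[1])
E
python3 jy.py
```

```text
t13.88 [550.1 214.2  29.3] [ 3.142e+00 -1.000e-03  1.311e+00] F [2.4 3.2 1.9] w-0.1 g2.1
jig xy 1.9132158117838216 159.60327603748544
```

>>> drive_tool --motion '[{"fingers": 0,"linear": [-0.002,0,0],"twist": 0},{"fingers": 0,"linear": [-0.002,0,0],"twist": 0},{"fingers": 0,"linear": [0,0,0],"twist": 0}]'

```text
clock: 14.13
eef_pos: [550.1, 214.2, 29.4]
tool_rot: [3.14, -0.006, 1.313]
force: [4.6, 11.6, -1.9]
width: 0.4
gripper_force: 5.7
```

>>> drive_tool --motion '[{"fingers": 0,"linear": [-0.002,0,0],"twist": 0},{"fingers": 0,"linear": [-0.001,0,0],"twist": 0},{"fingers": 0,"linear": [0,0,0],"twist": 0}]'

```text
clock: 14.38
eef_pos: [550.1, 214.1, 29.5]
tool_rot: [3.139, -0.009, 1.315]
force: [5.8, 15.8, -4.0]
width: -0.2
gripper_force: 8.4
```

```bash
python3 jy.py
```

```text
t14.38 [550.1 214.1  29.5] [ 3.139 -0.009  1.315] F [ 5.8 15.8 -4. ] w-0.2 g8.4
jig xy 1.9185427592243514 159.51507253151414
```

Hard stop at y≈159.5, which matches fully home. Back off, lift clear and verify.

>>> drive_tool --motion '[{"fingers": 0,"linear": [0.01,0,0],"twist": 0},{"fingers": 0,"linear": [0.015,0,0],"twist": 0},{"fingers": 0,"linear": [0,0,-0.03],"twist": 0},{"fingers": 0,"linear": [0,0,-0.035],"twist": 0},{"fingers": 0,"linear": [0,0,-0.035],"twist": 0}]'

```text
clock: 14.8
eef_pos: [552.3, 229.0, 128.6]
tool_rot: [-3.137, 0.005, 1.31]
force: [1.2, 0.7, -0.3]
width: 0.2
gripper_force: 0.0
```

>>> drive_tool --motion '[{"fingers": 0,"linear": [0.035,0,-0.01],"twist": 0},{"fingers": 0,"linear": [0.035,0,-0.01],"twist": 0},{"fingers": 0,"linear": [0.035,0,-0.01],"twist": 0},{"fingers": 0,"linear": [0.035,0,0],"twist": 0},{"fingers": 0,"linear": [0.035,0,0],"twist": 0}]'

```text
clock: 15.22
eef_pos: [599.2, 399.9, 159.3]
tool_rot: [-3.141, 0.003, 1.31]
force: [1.4, -0.5, -0.7]
width: -0.1
gripper_force: 0.0
```

>>> drive_tool --motion '[{"fingers": 0,"linear": [0.03,0,0],"twist": 0},{"fingers": 0,"linear": [0.03,0,0],"twist": 0},{"fingers": 0,"linear": [0,0,0],"twist": 0},{"fingers": 0,"linear": [0,0,0],"twist": 0},{"fingers": 0,"linear": [0,0,0],"twist": 0}]'

```text
clock: 15.63
eef_pos: [614.6, 455.4, 157.8]
tool_rot: [-3.14, 0.005, 1.309]
force: [0.4, -0.0, -0.2]
width: -0.3
gripper_force: 0.0
```

Run:
```python
from arc import *
st();a=grab('top','t4')['color'];b=cv2.resize(a[145:265,190:350],(800,600),interpolation=cv2.INTER_CUBIC)
b[420:,560:]=cv2.resize(a[180:270,370:470],(240,180));cv2.imwrite('pics/t4c.png',b)
```

```text
t15.63 [614.6 455.4 157.8] [-3.14   0.005  1.309] F [ 0.4 -0.  -0.2] w-0.3 g0.0
```

View pics/t4c.png

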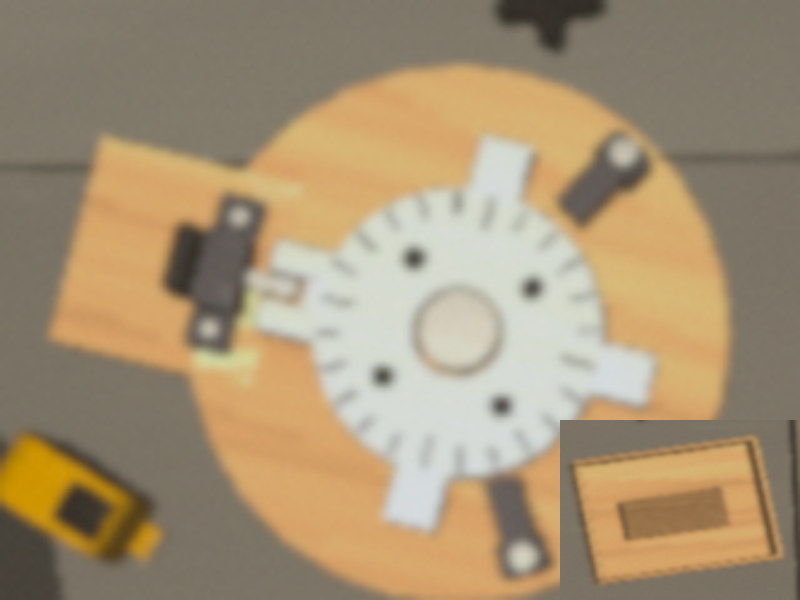

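The plunger nose sits in the notch at crop (285,285), and the pad has moved about 22 mm to the guide. The offcut lies flat in the tray and the bystanders have not moved.

```bash
python3 -c "
from cell import ctrl;print(ctrl.finish_job())"
```

```text
the job is handed in; nothing more can be done
None
```

I handed the job in at about 16 s of the 72 s allowed. In the last picture the offcut lies in the scrap tray, the notched ear faces the plunger with the plunger pushed to its stop in the notch, the plate looks flat, and the tape measure and star knob have not moved. The sanding block was outside that picture, but the arm never worked near it. The hand-in call returned no verdict.

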